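# Stand the long nut driver in the empty tool pot

## Task

Two nut drivers lie on the desk. Pick up the longer one by the two ends of the cross pin in its handle, ease your grip in the air so that it swings down and hangs head-down between the fingers, grip it firmly again, and lower it (do not drop it) into the empty tool pot so that it stands there head-down. Leave the shorter driver where it lies.

Things in the scene. Friction and masses are not known exactly. Their poses are not given: they have to be found in the camera images.
- driver: The longer nut driver, 182 mm overall, lying level: grey barrel handle (34 mm diameter, 30 mm wide, across the shank), a steel cross pin (8 mm diameter, 48 mm over its flat ends) through it along y, 10 mm steel shank, hexagonal head. Origin at the barrel's and pin's centre, 17 mm above the desk; +x points from the head to the barrel, and up when it hangs. Pinched by the pin's ends it can pivot.
- driver_end (a point): Centre of the end face of the longer driver's head, 165 mm from the pin along driver -x. Head 34 mm across flats, 39 across corners, 45 long; about 0.38 kg, centred 115 mm from the pin. Pinched by the pin's ends at 80 N or more it stays up or sags partly; eased to 5 to 20 N (opening the fingers some 2 to 4 mm from a hard grip) it swings to within 10 degrees of plumb; at 48 mm it falls.
- short_driver: The shorter nut driver, to be left alone: the same handle, pin and head, but 127 mm long overall (pin to head end 110 mm). Same origin and axes. The two drivers may lie in either place.
- pot: The empty tool pot: white plastic, round, fixed to the desk, 100 mm high. Inside 62 mm in diameter up to 75 mm height, then flaring as a funnel to 92 mm at the mouth (100 mm outside); floor 5 mm thick. Origin at the centre of its underside, z up. A like pot full of paint brushes (up to 155 mm high) stands 140 to 260 mm from it: not that one.
Things that resemble listed ones, but are neither listed nor needed, are in the scene too. Leave any blue or red look-alike of the driver alone.

How it is judged:
By the outcome, as a careful person would: the job done as asked, in the order asked, and still so for the second after the job is handed in, with the robot touching nothing.
It also fails if it takes over 56 s, if anything falls off the work surface, if the arm or the gripper's body presses on something with over 40 N, if the wrist force passes 120 N, or if a joint passes its speed limit or range.

## Robot

A 6-joint arm with a two-finger parallel gripper is mounted at the origin on the work surface. World frame = base frame: x ahead of the robot, y to its left, z up, the work surface at z = 0. Lengths are in mm, angles in degrees, forces in N, time in s.
With the tool pointing down it reaches from about 300 to 850 mm from the base axis. Payload 4.2 kg.
Tool frame: the origin (TCP) lies between the finger pads; the fingertips stand 22 mm ahead of it and the grasp point (between the pads) lies 3 mm ahead of it; z points along the fingers, y is the direction in which the jaws open and shut (so a half turn about z gives the same grasp; the last joint's range is limited). The gripper opens to 91 mm and grips with 3 to 60 N. Pads are 32 mm wide; open, the fingers measure 118 mm over their backs; the gripper's body (76 mm by 178 mm) begins 60 mm behind the grasp point.
Start: joints at [-74.37, 18.312, 89.639, -0, 72.044, -1.146], TCP at [165.967, -550.541, 235.976] pointing down, gripper open.
Joint ranges: [-177.97, 177.97], [-48.28, 115.42], [12.27, 149.76], [-77.06, 257.06], [2.81, 150.46], [-146.56, 146.56]. Speed limits (degrees/s): [147.25, 147.25, 180, 180, 180, 180].

## Interface

Orientations are given as [roll, pitch, yaw] about the fixed x, y, z axes, in that order (R = Rz(yaw) Ry(pitch) Rx(roll)).
In Python, from workcell import telemetry, cams, env gives the robot as it stands.
- The arm moves only by the shell command python3 -m inch 'ROWS' [FORCE]. ROWS is JSON, a list of rows, each an object of numbers: "x", "y", "z": the shift along the tool's x, y, z in cm; "yaw": the turn about the tool's z in units of 5 degrees (1.0 is 5 degrees); "gripper": the gripper's target within -1 to 1 (fully open at 1, half-way at 0, shut at -1). A call has 1 to 12 rows; each row shifts and turns the commanded pose from where the row before left it, along the tool's axes as they then stand; what a row does not reach is not made up. A row lasts 1/12 s, in which the tool goes at most 41.7 mm and 7.16 degrees, less where a joint would pass 70% of its speed; a pose out of reach is approached as far as the arm can. A call is refused whole if a number of a shift passes 4.17 or a number of a turn 1, either way. A call with a gripper value outside its range is refused whole. The fingers move at their own pace and stop on an object; FORCE is the grip in N (left out, the last holds). Time passes only in rows, so rows that do not move let the fingers close. It gives the time, the measured TCP pose, the force and the opening at its end, in the units of the state.
- telemetry.state(): the state, without advancing time (a new reading comes with each control period).
- cams.grab_frame(name): name is "scene" or "top" or "wrist"; returns a dict with "pixels" (384x512x3 uint8, red, green, blue), "mtx" (3x3 intrinsics, pixels), "rvec" (rotation vector, rad) and "tvec" (3), from world to camera coordinates, as OpenCV has them. Camera axes: x right, y down, z forward; pixel columns grow to the right and rows downward; lengths in mm; the calibration is good to about 2 mm. A picture is of the moment at which its call begins. There is no depth.
- env.job_done(): hands the job in, once; it reports no verdict.
The state is a dict: "time_s": time; "qpos": joint angles; "qvel": joint speeds; "effort": joint torques, N m; "ee_pos": TCP position; "ee_rot": TCP orientation; "force": force on the tool from outside, world axes, zero at the start; "torque": the same for the moment, N m; "gripper_width": finger opening in mm.
Only numpy, scipy, OpenCV 4.12 (cv2) and the standard library are available. Lean on these libraries where they do the work, as an engineer would, in place of code of your own. Each camera call takes 0.05 s, during which the arm holds its last target. There are 200 camera calls.

## Working session

There is one attempt and no reset: what is moved stays moved. The work goes in short steps, Python scripts to look and compute and a shell command to move; the robot and the scene stay as the last step left them, time stands still between calls to the robot, and variables do not carry over. Pictures are saved under pics/ and viewed, about 8 in all and at most 12, crops included, and the job is handed in when it is done.

```bash
mkdir -p pics; cat > h.py <<'E'
import numpy as np, cv2
from workcell import telemetry, cams, env
from scipy.spatial.transform import Rotation as Ro
def grab(n,f=None):
    d=cams.grab_frame(n)
    if f: cv2.imwrite('pics/'+f,d['pixels'][:,:,::-1])
    np.savez('last_%s.npz'%n,**{k:np.array(d[k]) for k in('pixels','mtx','rvec','tvec')})
    return d
def load(n): return dict(np.load('last_%s.npz'%n))
def back(d,uv,z):
    R=cv2.Rodrigues(np.array(d['rvec'],float))[0];t=np.array(d['tvec'],float).ravel()
    r=R.T@np.linalg.inv(d['mtx'])@np.array([uv[0],uv[1],1.]);c=-R.T@t
    return c+r*(z-c[2])/r[2]
def proj(d,P): return cv2.projectPoints(np.array(P,float).reshape(-1,3),np.array(d['rvec'],float),np.array(d['tvec'],float),np.array(d['mtx'],float),None)[0][:,0]
E
python3 - <<'E'
from h import *
a=grab('top');b=grab('scene')
cv2.imwrite('pics/a.png',a['pixels'][:,:,::-1]);cv2.imwrite('pics/b.png',b['pixels'][:,:,::-1])
s=telemetry.state();print(s)
E
```

```text
{'time_s': 0.1, 'qpos': array([-7.43701129e+01,  1.83467708e+01,  8.96981671e+01, -8.33214259e-04,
        7.20427128e+01, -1.14751191e+00]), 'qvel': array([-0.0846051 , -0.0767028 , -0.1027987 , -0.00212818,  0.01197844,
        0.02779103]), 'effort': array([ 6.87530191e-04, -4.13333380e+01, -2.32509792e+01,  7.29280408e-02,
        4.22378560e-02, -5.59751788e-05]), 'ee_pos': array([ 165.84900695, -550.14252642,  235.22488321]), 'ee_rot': array([-1.79912351e+02, -9.63265520e-04,  1.67776558e+01]), 'force': array([0.98627784, 0.24470968, 0.24785411]), 'torque': array([-0.00701038,  0.03908248,  0.03574909]), 'gripper_width': 91.13632521549063}
```

View pics/a.png

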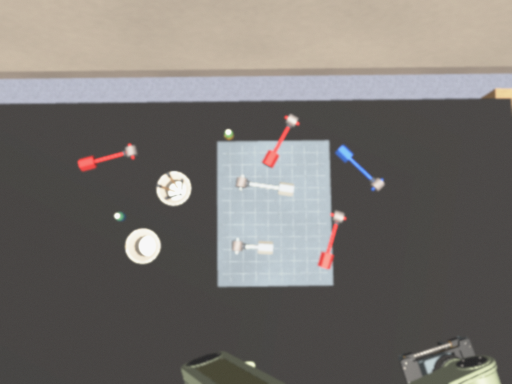

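View pics/b.png

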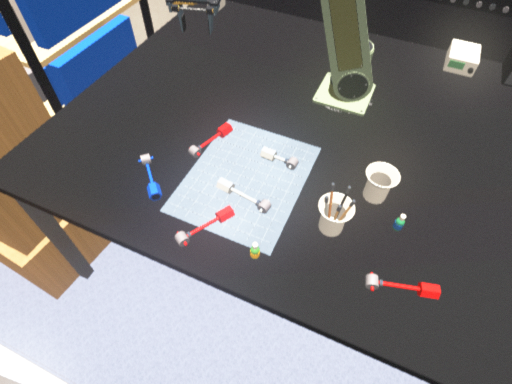

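Candidates: grey long (top px 242,183–287,190), grey short (238,246–265,248), reds at (281,140), (332,240), (108,158), and blue at (360,168). By the description I choose the upper grey one. Pots: the empty one is at (143,246) and the one with brushes at (174,188). Next is a close crop to check.

```bash
python3 - <<'E'
from h import *
a=load('top');b=load('scene')
np.savez('top0.npz',**a);np.savez('scene0.npz',**b)
for uv in [(242,183),(287,190),(238,246),(265,248)]: print(uv,back(a,uv,17).round(0))
for uv in [(264,205),(225,185)]: print('scene',uv,back(b,uv,17).round(0))
print('pot',back(a,(143,246),100).round(0),'brush',back(a,(174,188),100).round(0), back(b,(382,175),100).round(0),-cv2.Rodrigues(a['rvec'])[0].T@a['tvec'].ravel())
A=cv2.resize(a['pixels'][160:270,215:335],None,fx=4,fy=4,interpolation=2)
B=cv2.resize(b['pixels'][140:220,205:305],None,fx=4,fy=4,interpolation=2)
B=cv2.copyMakeBorder(B,0,A.shape[0]-B.shape[0],0,0,0)
im=np.hstack([A,B])[:,:,::-1];im=cv2.resize(im,None,fx=.88,fy=.88);print(im.shape);cv2.imwrite('pics/c.png',im)
E
```

```text
(242, 183) [651. -70.  17.]
(287, 190) [ 628. -212.   17.]
(238, 246) [454. -56.  17.]
(265, 248) [ 447. -140.   17.]
scene (264, 205) [652. -69.  17.]
scene (225, 185) [ 633. -210.   17.]
pot [457. 221. 100.] brush [628. 131. 100.] [466. 221. 100.] [ 462.00552763 -103.54853392 1561.18278458]
(387, 774, 3)
```

View pics/c.png

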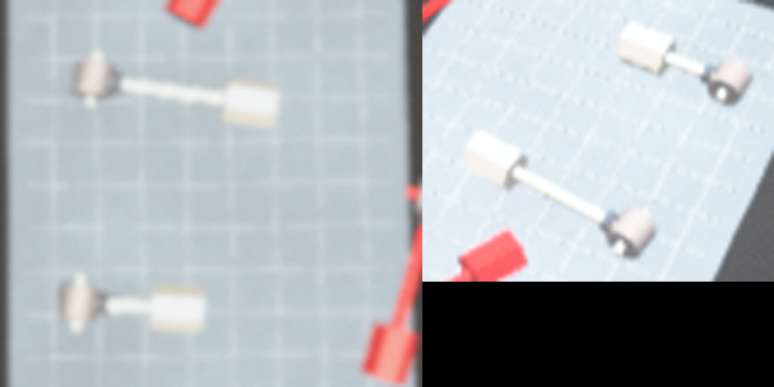

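The crop shows the barrels (with pin ends) on the left and the heads on the right. The long driver runs from its barrel near (95,77) to its head near (250,103) in the crop. The short one is lower, at (80,302)–(178,310). The pick is confirmed: the upper one, pin near (651,-70), wanted tool yaw about 81.

```bash
python3 -m inch '[{"yaw":-1,"gripper":1},{"yaw":-1},{"yaw":-1},{"yaw":-1},{"yaw":-1},{"yaw":-1},{"yaw":-1},{"yaw":-1},{"yaw":-1},{"yaw":-1},{"yaw":-1},{"yaw":-1}]' 60; python3 -m inch '[{"yaw":-0.85},{"x":3,"y":2.2},{"x":3,"y":2.2},{"x":3,"y":2.2},{"x":3,"y":2.2},{"x":3,"y":2.2},{"x":3,"y":2.2},{"x":3,"y":2.2},{"x":3,"y":2.2}]'; python3 -m inch '[{"x":3,"y":2.2},{"x":3,"y":2.2},{"x":3,"y":2.2},{"x":3,"y":2.2},{"x":3,"y":2.2},{"x":3,"y":2.2},{"x":3,"y":2.2},{"x":3,"y":2.2},{"x":2,"y":1.6},{"x":1,"y":0.8},{"x":0},{"x":0}]'
python3 - <<'E'
from h import *
d=grab('wrist','w1.png');s=telemetry.state();print(s['ee_pos'],s['ee_rot'],s['time_s'])
print('pred',proj(d,[[651,-70,17],[628,-212,17]]))
E
```

```text
[ 165.86121463 -550.1984282   235.33472963] [-1.79925649e+02 -6.88533377e-04  1.67751981e+01] 0.15
pred [[-151.33871646 -585.2950135 ]
 [  29.89100179 -461.67939907]]invalid input
invalid input
invalid input
```

View pics/w1.png

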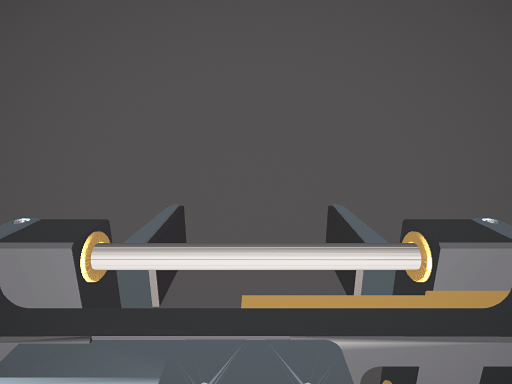

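All three calls were refused and the arm hasn't moved, so the picture only shows bare desk between the fingers. Perhaps each row needs every key.

```bash
python3 -m inch '[{"x":0,"y":0,"z":0,"yaw":-1,"gripper":1},{"x":0,"y":0,"z":0,"yaw":-1,"gripper":1},{"x":0,"y":0,"z":0,"yaw":-1,"gripper":1},{"x":0,"y":0,"z":0,"yaw":-1,"gripper":1},{"x":0,"y":0,"z":0,"yaw":-1,"gripper":1},{"x":0,"y":0,"z":0,"yaw":-1,"gripper":1}]' 60
```

```text
time_s: 0.65
ee_pos: [165.9, -550.4, 235.6]
ee_rot: [-180.0, -0.0, 47.0]
force: [-0.1, 0.1, 0.2]
gripper_width: 90.9
```

```bash
python3 -m inch '[{"x":0,"y":0,"z":0,"yaw":-1,"gripper":1},{"x":0,"y":0,"z":0,"yaw":-1,"gripper":1},{"x":0,"y":0,"z":0,"yaw":-1,"gripper":1},{"x":0,"y":0,"z":0,"yaw":-1,"gripper":1},{"x":0,"y":0,"z":0,"yaw":-1,"gripper":1},{"x":0,"y":0,"z":0,"yaw":-1,"gripper":1},{"x":0,"y":0,"z":0,"yaw":-0.8,"gripper":1},{"x":1.5,"y":1.1,"z":0,"yaw":0,"gripper":1},{"x":3,"y":2.2,"z":0,"yaw":0,"gripper":1},{"x":3,"y":2.2,"z":0,"yaw":0,"gripper":1},{"x":3,"y":2.2,"z":0,"yaw":0,"gripper":1},{"x":3,"y":2.2,"z":0,"yaw":0,"gripper":1}]' 60; python3 -m inch '[{"x":3,"y":2.2,"z":0,"yaw":0,"gripper":1},{"x":3,"y":2.2,"z":0,"yaw":0,"gripper":1},{"x":3,"y":2.2,"z":0,"yaw":0,"gripper":1},{"x":3,"y":2.2,"z":0,"yaw":0,"gripper":1},{"x":3,"y":2.2,"z":0,"yaw":0,"gripper":1},{"x":3,"y":2.2,"z":0,"yaw":0,"gripper":1},{"x":3,"y":2.2,"z":0,"yaw":0,"gripper":1},{"x":3,"y":2.2,"z":0,"yaw":0,"gripper":1},{"x":3,"y":2.2,"z":0,"yaw":0,"gripper":1},{"x":3,"y":2.2,"z":0,"yaw":0,"gripper":1},{"x":1.5,"y":1.1,"z":0,"yaw":0,"gripper":1},{"x":0,"y":0,"z":0,"yaw":0,"gripper":1}]'
```

```text
time_s: 1.65
ee_pos: [286.0, -431.8, 235.7]
ee_rot: [-180.0, -0.0, 80.7]
force: [0.1, -0.9, -1.5]
gripper_width: 91.1
time_s: 2.65
ee_pos: [566.3, -156.2, 235.2]
ee_rot: [180.0, -0.1, 81.0]
force: [0.1, 0.2, 0.0]
gripper_width: 91.0
```

```bash
python3 -m inch '[{"x":2.5,"y":1.8,"z":0,"yaw":0,"gripper":1},{"x":2.9,"y":2.0,"z":0,"yaw":0,"gripper":1},{"x":2.9,"y":2.0,"z":0,"yaw":0,"gripper":1},{"x":1.5,"y":1.2,"z":0,"yaw":0,"gripper":1},{"x":0,"y":0,"z":0,"yaw":0,"gripper":1},{"x":0,"y":0,"z":0,"yaw":0,"gripper":1}]'
python3 - <<'E'
from h import *
d=grab('wrist','w2.png');s=telemetry.state();print(s['ee_pos'],s['ee_rot'],s['time_s'])
print('pred',proj(d,[[651,-70,17],[628,-212,17]]))
E
```

```text
time_s: 3.15
ee_pos: [648.2, -74.0, 235.2]
ee_rot: [-179.9, 0.1, 80.8]
force: [0.3, -0.5, 0.9]
gripper_width: 91.4
[647.65359235 -74.66264076 235.45523672] [-1.79898123e+02  6.40694902e-02  8.07649970e+01] 3.2
pred [[257.5747313  169.37194759]
 [257.46979473 267.57728597]]
```

View pics/w2.png

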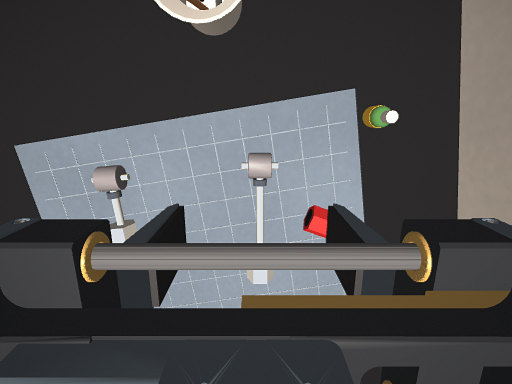

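The wrist view shows the long driver's barrel at (260,166), pin ends at (243,166) and (277,166), and the shank straight down the image, so the yaw is right. The red look-alike at (317,221) is clear of the fingers.

```bash
python3 - <<'E'
from h import *
d=load('wrist');s=telemetry.state();R=Ro.from_euler('xyz',s['ee_rot'],degrees=True).as_matrix()
for n,uv in dict(L=(243,166),R=(277,166),C=(260,166),shank=(260,235),red=(317,221)).items():
    P=back(d,uv,17);print(n,P.round(1),'tool cm',(R.T@(P-s['ee_pos'])/10).round(2))
E
```

```text
L [632.8 -62.5  17. ] tool cm [ 0.99 -1.62 21.85]
R [676.8 -69.7  17. ] tool cm [ 0.99  2.84 21.84]
C [654.9 -66.1  17. ] tool cm [ 0.99  0.61 21.84]
shank [ 639.6 -162.5   17. ] tool cm [-8.77  0.65 21.85]
red [ 720.4 -154.4   17. ] tool cm [-6.68  8.5  21.84]
```

```bash
python3 -m inch '[{"x":0.5,"y":0.3,"z":2,"yaw":0,"gripper":1},{"x":0.5,"y":0.3,"z":3,"yaw":0,"gripper":1},{"x":0,"y":0,"z":3,"yaw":0,"gripper":1},{"x":0,"y":0,"z":3,"yaw":0,"gripper":1},{"x":0,"y":0,"z":3,"yaw":0,"gripper":1},{"x":0,"y":0,"z":2,"yaw":0,"gripper":1},{"x":0,"y":0,"z":2,"yaw":0,"gripper":1},{"x":0,"y":0,"z":1,"yaw":0,"gripper":1},{"x":0,"y":0,"z":0,"yaw":0,"gripper":1},{"x":0,"y":0,"z":0,"yaw":0,"gripper":1}]'
python3 - <<'E'
from h import *
d=grab('wrist','w3.png');s=telemetry.state();print(s['ee_pos'],s['ee_rot'],s['time_s'])
E
```

```text
time_s: 4.03
ee_pos: [655.8, -65.9, 46.4]
ee_rot: [-180.0, 0.0, 80.7]
force: [-0.3, 0.5, -0.2]
gripper_width: 91.3
[656.64787327 -65.68698246  47.30918287] [1.79883194e+02 7.63587469e-03 8.07272999e+01] 4.0833
```

View pics/w3.png

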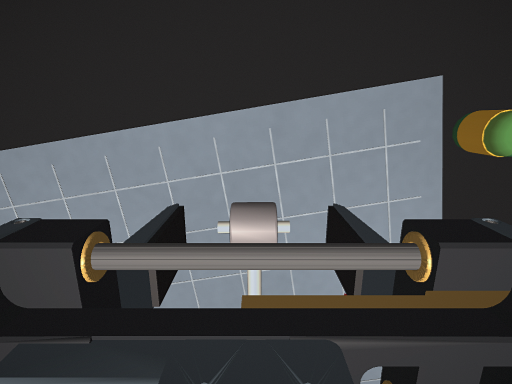

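```bash
python3 - <<'E'
from h import *
d=load('wrist');s=telemetry.state();R=Ro.from_euler('xyz',s['ee_rot'],degrees=True).as_matrix()
for n,uv in dict(L=(218,227),R=(290,227),C=(254,227)).items():
    P=back(d,uv,17);print(n,P.round(1),'tool cm',(R.T@(P-s['ee_pos'])/10).round(2))
E
```

```text
L [631.  -61.5  17. ] tool cm [ 0.   -2.61  3.03]
R [678.7 -69.3  17. ] tool cm [-0.    2.23  3.04]
C [654.8 -65.4  17. ] tool cm [-0.   -0.19  3.03]
```

The pin is at (218..290,227), which puts it dead centre along tool x and 2 mm off along y. I'll lower and grip.

```bash
python3 -m inch '[{"x":0,"y":-0.15,"z":1,"yaw":0,"gripper":1},{"x":0,"y":0,"z":1.1,"yaw":0,"gripper":1},{"x":0,"y":0,"z":0,"yaw":0,"gripper":1},{"x":0,"y":0,"z":0,"yaw":0,"gripper":-1},{"x":0,"y":0,"z":0,"yaw":0,"gripper":-1},{"x":0,"y":0,"z":0,"yaw":0,"gripper":-1},{"x":0,"y":0,"z":0,"yaw":0,"gripper":-1},{"x":0,"y":0,"z":0,"yaw":0,"gripper":-1},{"x":0,"y":0,"z":0,"yaw":0,"gripper":-1},{"x":0,"y":0,"z":0,"yaw":0,"gripper":-1},{"x":0,"y":0,"z":0,"yaw":0,"gripper":-1},{"x":0,"y":0,"z":0,"yaw":0,"gripper":-1}]' 60;  python3 -m inch '[{"x":0,"y":0,"z":0,"yaw":0,"gripper":-1},{"x":0,"y":0,"z":0,"yaw":0,"gripper":-1},{"x":0,"y":0,"z":0,"yaw":0,"gripper":-1},{"x":0,"y":0,"z":0,"yaw":0,"gripper":-1},{"x":0,"y":0,"z":0,"yaw":0,"gripper":-1},{"x":0,"y":0,"z":0,"yaw":0,"gripper":-1}]'
```

```text
time_s: 5.08
ee_pos: [654.8, -64.6, 25.1]
ee_rot: [180.0, -0.0, 80.8]
force: [1.4, 0.7, 0.7]
gripper_width: 45.4
time_s: 5.58
ee_pos: [654.8, -64.6, 25.1]
ee_rot: [180.0, 0.0, 80.8]
force: [-0.4, -0.4, 2.1]
gripper_width: 45.4
```

```bash
python3 -m inch '[{"x":0,"y":0,"z":-0.5,"yaw":0,"gripper":-1},{"x":0,"y":0,"z":-1,"yaw":0,"gripper":-1},{"x":0,"y":0,"z":-1.5,"yaw":0,"gripper":-1},{"x":0,"y":0,"z":-2,"yaw":0,"gripper":-1},{"x":0,"y":0,"z":-2,"yaw":0,"gripper":-1},{"x":0,"y":0,"z":-2,"yaw":0,"gripper":-1},{"x":0,"y":0,"z":-2,"yaw":0,"gripper":-1},{"x":0,"y":0,"z":-2,"yaw":0,"gripper":-1},{"x":0,"y":0,"z":-2,"yaw":0,"gripper":-1},{"x":0,"y":0,"z":-2,"yaw":0,"gripper":-1},{"x":0,"y":0,"z":-2,"yaw":0,"gripper":-1},{"x":0,"y":0,"z":-2,"yaw":0,"gripper":-1}]' 60;  python3 -m inch '[{"x":0,"y":0,"z":-2,"yaw":0,"gripper":-1},{"x":0,"y":0,"z":-2,"yaw":0,"gripper":-1},{"x":0,"y":0,"z":-2,"yaw":0,"gripper":-1},{"x":0,"y":0,"z":-1.5,"yaw":0,"gripper":-1},{"x":0,"y":0,"z":-1,"yaw":0,"gripper":-1},{"x":0,"y":0,"z":0,"yaw":0,"gripper":-1},{"x":0,"y":0,"z":0,"yaw":0,"gripper":-1},{"x":0,"y":0,"z":0,"yaw":0,"gripper":-1}]'
python3 - <<'E'
from h import *
d=grab('scene');s=telemetry.state();print(s['ee_pos'],s['force'],s['time_s'])
u=proj(d,[s['ee_pos']])[0];print(u);x,y=int(u[0]),int(u[1])
cv2.imwrite('pics/s1.png',cv2.resize(d['pixels'][max(0,y-70):y+110,max(0,x-120):x+120],None,fx=2.5,fy=2.5)[:,:,::-1])
E
```

```text
time_s: 6.58
ee_pos: [653.9, -64.2, 235.7]
ee_rot: [-179.9, -0.0, 80.8]
force: [0.1, -0.4, -3.7]
gripper_width: 45.4
time_s: 7.25
ee_pos: [654.0, -64.5, 318.4]
ee_rot: [-179.8, 0.0, 80.8]
force: [-0.5, -0.5, -3.9]
gripper_width: 45.7
[654.03143104 -64.42659474 318.2326227 ] [-0.16777731  0.60796344 -3.17487312] 7.3
[269.86307407 130.26065788]
```

View pics/s1.png

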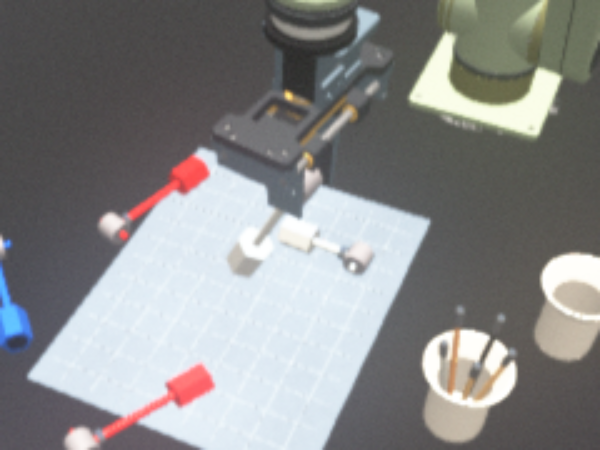

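The driver is up and sagging partly, with its head at crop (250,250). The short driver hasn't moved. Next I ease the grip to 10 N.

```bash
python3 -m inch '[{"x":0,"y":0,"z":0,"yaw":0,"gripper":-1},{"x":0,"y":0,"z":0,"yaw":0,"gripper":-1},{"x":0,"y":0,"z":0,"yaw":0,"gripper":-1},{"x":0,"y":0,"z":0,"yaw":0,"gripper":-1},{"x":0,"y":0,"z":0,"yaw":0,"gripper":-1},{"x":0,"y":0,"z":0,"yaw":0,"gripper":-1},{"x":0,"y":0,"z":0,"yaw":0,"gripper":-1},{"x":0,"y":0,"z":0,"yaw":0,"gripper":-1},{"x":0,"y":0,"z":0,"yaw":0,"gripper":-1},{"x":0,"y":0,"z":0,"yaw":0,"gripper":-1},{"x":0,"y":0,"z":0,"yaw":0,"gripper":-1},{"x":0,"y":0,"z":0,"yaw":0,"gripper":-1}]' 10
python3 - <<'E'
from h import *
d=grab('scene');s=telemetry.state();print(s['ee_pos'],s['force'],s['time_s'])
u=proj(d,[s['ee_pos']])[0];x,y=int(u[0]),int(u[1]);print(x,y)
P=s['ee_pos']-[0,0,8];print('plumb head end',proj(d,[P,P-[0,0,165]]))
cv2.imwrite('pics/s2.png',cv2.resize(d['pixels'][max(0,y-30):y+110,max(0,x-90):x+90],None,fx=4,fy=4)[:,:,::-1])
E
```

```text
time_s: 8.3
ee_pos: [654.7, -64.5, 320.0]
ee_rot: [180.0, -0.0, 80.8]
force: [-0.1, -0.1, -3.8]
gripper_width: 47.8
[654.68432345 -64.60056165 319.97645789] [ 0.97190242 -0.18555613 -2.80136075] 8.35
269 129
plumb head end [[269.56207807 132.41506311]
 [266.74888445 177.95139828]]
```

View pics/s2.png

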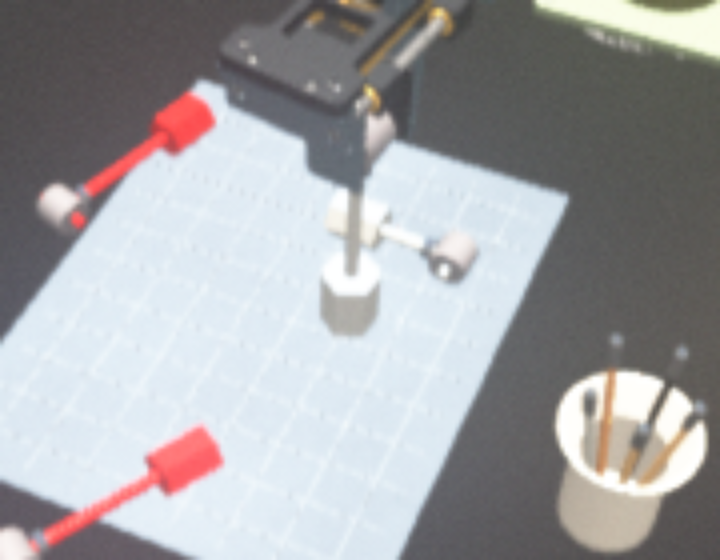

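The driver hangs plumb: its head end is at crop (348,318) against a plumb prediction of (351,316). I'll regrip firmly and measure the pot.

```bash
python3 -m inch '[{"x":0,"y":0,"z":0,"yaw":0,"gripper":-1},{"x":0,"y":0,"z":0,"yaw":0,"gripper":-1},{"x":0,"y":0,"z":0,"yaw":0,"gripper":-1},{"x":0,"y":0,"z":0,"yaw":0,"gripper":-1},{"x":0,"y":0,"z":0,"yaw":0,"gripper":-1},{"x":0,"y":0,"z":0,"yaw":0,"gripper":-1}]' 60
python3 - <<'E'
from h import *
from scipy.optimize import minimize
th=np.linspace(0,2*np.pi,60);c=np.c_[np.cos(th),np.sin(th)]
for n,uv in (('top0',(143,246)),('scene0',(380,182))):
    d=dict(np.load(n+'.npz'));g=cv2.cvtColor(d['pixels'],cv2.COLOR_RGB2GRAY)
    m=np.zeros_like(g);x,y=uv;m[y-28:y+28,x-28:x+28]=(g[y-28:y+28,x-28:x+28]>70)
    k,l,st,_=cv2.connectedComponentsWithStats(m);i=1+np.argmax(st[1:,4]);M=cv2.resize((l==i).astype(np.uint8),None,fx=4,fy=4,interpolation=0)
    cn=max(cv2.findContours(M,0,1)[0],key=cv2.contourArea);M=cv2.fillPoly(M*0,[cn],1)
    def f(p):
        P=np.vstack([np.c_[p+c*50,0*th+100],np.c_[p+c*34,0*th]])
        h=cv2.convexHull(((proj(d,P)+.5)*4).astype(np.float32)).round().astype(int)
        H=cv2.fillPoly(M*0,[h],1);return 1-(H&M).sum()/(H|M).sum()
    r=minimize(f,[460,221],method='Nelder-Mead',options=dict(initial_simplex=[[450,215],[470,215],[460,232]]));print(n,st[i],r.x.round(1),r.fun.round(3))
E
```

```text
time_s: 8.85
ee_pos: [654.7, -64.6, 319.9]
ee_rot: [180.0, 0.0, 80.8]
force: [-0.0, -0.7, -2.9]
gripper_width: 45.4
top0 [ 115  218   56   56 2791] [446.2 238.1] 0.691
scene0 [ 352  154   56   56 3136] [481.1 229.7] 0.613
```

```bash
python3 - <<'E'
from h import *
from scipy.optimize import minimize
th=np.linspace(0,2*np.pi,60);c=np.c_[np.cos(th),np.sin(th)]
for n,uv in (('top0',(143,246)),('scene0',(380,182))):
    d=dict(np.load(n+'.npz'));g=cv2.cvtColor(d['pixels'],cv2.COLOR_RGB2GRAY)
    x,y=uv;w=g[y-26:y+26,x-22:x+22];t,b=cv2.threshold(w,0,1,cv2.THRESH_OTSU)
    m=np.zeros_like(g);m[y-26:y+26,x-22:x+22]=b
    k,l,st,_=cv2.connectedComponentsWithStats(m);i=1+np.argmax(st[1:,4]);M=cv2.resize((l==i).astype(np.uint8),None,fx=4,fy=4,interpolation=0)
    cn=max(cv2.findContours(M,0,1)[0],key=cv2.contourArea);M=cv2.fillPoly(M*0,[cn],1)
    def f(p):
        P=np.vstack([np.c_[p+c*50,0*th+100],np.c_[p+c*34,0*th]])
        h=cv2.convexHull(((proj(d,P)+.5)*4).astype(np.float32)).round().astype(int)
        H=cv2.fillPoly(M*0,[h],1);return 1-(H&M).sum()/(H|M).sum()
    r=minimize(f,[460,221],method='Nelder-Mead',options=dict(initial_simplex=[[450,215],[470,215],[460,232]]));print(n,t,st[i],r.x.round(1),r.fun.round(3))
E
```

```text
top0 154.0 [125 228  36  36 986] [459.  223.6] 0.078
scene0 152.0 [ 363  161   38   43 1148] [458.2 222. ] 0.065
```

Both views agree: the pot is at (458.7, 222.8). From here the shift is tool x +25.2 cm, tool y −23.9 cm.

```bash
python3 -m inch '[{"x":0.5,"y":-0.5,"z":-1,"yaw":0,"gripper":-1},{"x":1,"y":-1,"z":-1,"yaw":0,"gripper":-1},{"x":1.6,"y":-1.5,"z":0,"yaw":0,"gripper":-1},{"x":1.8,"y":-1.7,"z":0,"yaw":0,"gripper":-1},{"x":1.8,"y":-1.7,"z":0,"yaw":0,"gripper":-1},{"x":1.8,"y":-1.7,"z":0,"yaw":0,"gripper":-1},{"x":1.8,"y":-1.7,"z":0,"yaw":0,"gripper":-1},{"x":1.8,"y":-1.7,"z":0,"yaw":0,"gripper":-1},{"x":1.8,"y":-1.7,"z":0,"yaw":0,"gripper":-1},{"x":1.8,"y":-1.7,"z":0,"yaw":0,"gripper":-1},{"x":1.8,"y":-1.7,"z":0,"yaw":0,"gripper":-1},{"x":1.8,"y":-1.7,"z":0,"yaw":0,"gripper":-1}]' 60;  python3 -m inch '[{"x":1.8,"y":-1.7,"z":0,"yaw":0,"gripper":-1},{"x":1.8,"y":-1.7,"z":0,"yaw":0,"gripper":-1},{"x":1.4,"y":-1.3,"z":0,"yaw":0,"gripper":-1},{"x":0.7,"y":-0.7,"z":0,"yaw":0,"gripper":-1},{"x":0,"y":0,"z":0,"yaw":0,"gripper":-1},{"x":0,"y":0,"z":0,"yaw":0,"gripper":-1},{"x":0,"y":0,"z":0,"yaw":0,"gripper":-1},{"x":0,"y":0,"z":0,"yaw":0,"gripper":-1}]'
python3 - <<'E'
from h import *
d=grab('scene');t=grab('top');s=telemetry.state();print(s['ee_pos'],s['ee_rot'],s['force'],s['time_s'])
P=s['ee_pos']-[0,0,8]
for k in(d,t): print('plumb pin, head end',proj(k,[P,P-[0,0,165]]).round(1))
a=cv2.resize(d['pixels'][60:215,320:450],None,fx=3,fy=3,interpolation=2)
b=cv2.resize(t['pixels'][190:300,90:215],None,fx=3,fy=3,interpolation=2);b=cv2.copyMakeBorder(b,0,a.shape[0]-b.shape[0],0,0,0)
cv2.imwrite('pics/s3.png',np.hstack([a,b])[:,:,::-1])
E
```

```text
time_s: 9.85
ee_pos: [503.3, 157.0, 341.7]
ee_rot: [179.9, -0.1, 80.8]
force: [0.1, 0.9, -2.9]
gripper_width: 45.1
time_s: 10.52
ee_pos: [461.3, 219.2, 340.0]
ee_rot: [180.0, 0.1, 80.7]
force: [0.5, -0.3, -3.6]
gripper_width: 45.7
[461.31897712 219.41169891 339.79438464] [-1.79997701e+02  2.44054539e-02  8.06919366e+01] [-0.18395984  0.43261182 -3.39169124] 10.6167
plumb pin, head end [[409.4 110.8]
 [388.6 158. ]]
plumb pin, head end [[122.9 244.8]
 [138.3 244.6]]
```

View pics/s3.png

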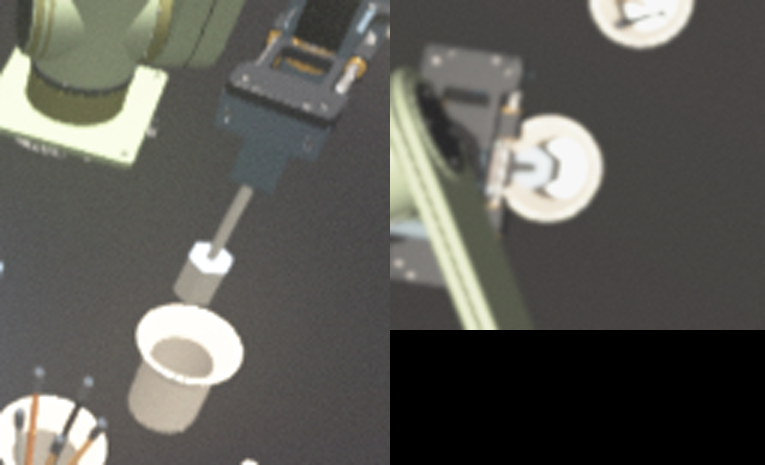

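```bash
python3 - <<'E'
from h import *
d=load('scene');t=load('top');s=telemetry.state();R=Ro.from_euler('xyz',s['ee_rot'],degrees=True).as_matrix()
P=s['ee_pos']+R@[0,0,8]
for a in (-8,-4,0,4,8):
    v=R@[np.sin(np.radians(a)),0,np.cos(np.radians(a))]
    print(a,((proj(d,[P+v*k for k in(40,120,165)])-[320,60])*3).round(0).tolist(),((proj(t,[P+v*120,P+v*165])-[90,190])*3+[390,0]).round(0).tolist())
print(((proj(d,[[458.7,222.8,100],[458.7,222.8,5]])-[320,60])*3).round(0).tolist())
E
```

```text
-8 [[245.0, 188.0], [204.0, 251.0], [183.0, 282.0]] [[541.0, 167.0], [559.0, 168.0]]
-4 [[248.0, 189.0], [212.0, 255.0], [194.0, 288.0]] [[533.0, 165.0], [547.0, 166.0]]
0 [[251.0, 190.0], [221.0, 259.0], [206.0, 294.0]] [[524.0, 164.0], [535.0, 164.0]]
4 [[255.0, 192.0], [230.0, 263.0], [218.0, 299.0]] [[514.0, 163.0], [523.0, 162.0]]
8 [[258.0, 193.0], [240.0, 266.0], [230.0, 303.0]] [[505.0, 161.0], [511.0, 160.0]]
[[189.0, 341.0], [162.0, 400.0]]
```

Scene and top both put the head about 4° off plumb after the transfer (head top at crop (212,257), which matches −4°). I'll ease once more above the pot, regrip, centre (+0.3, −0.3 cm) and check.

```bash
python3 -m inch '[{"x":0.3,"y":-0.3,"z":0,"yaw":0,"gripper":-1},{"x":0,"y":0,"z":0,"yaw":0,"gripper":-1},{"x":0,"y":0,"z":0,"yaw":0,"gripper":-1},{"x":0,"y":0,"z":0,"yaw":0,"gripper":-1},{"x":0,"y":0,"z":0,"yaw":0,"gripper":-1},{"x":0,"y":0,"z":0,"yaw":0,"gripper":-1},{"x":0,"y":0,"z":0,"yaw":0,"gripper":-1},{"x":0,"y":0,"z":0,"yaw":0,"gripper":-1},{"x":0,"y":0,"z":0,"yaw":0,"gripper":-1},{"x":0,"y":0,"z":0,"yaw":0,"gripper":-1},{"x":0,"y":0,"z":0,"yaw":0,"gripper":-1},{"x":0,"y":0,"z":0,"yaw":0,"gripper":-1}]' 8;  python3 -m inch '[{"x":0,"y":0,"z":0,"yaw":0,"gripper":-1},{"x":0,"y":0,"z":0,"yaw":0,"gripper":-1},{"x":0,"y":0,"z":0,"yaw":0,"gripper":-1},{"x":0,"y":0,"z":0,"yaw":0,"gripper":-1},{"x":0,"y":0,"z":0,"yaw":0,"gripper":-1},{"x":0,"y":0,"z":0,"yaw":0,"gripper":-1}]' 60
python3 -m inch '[{"x":0,"y":0,"z":0.5,"yaw":0,"gripper":-1},{"x":0,"y":0,"z":1,"yaw":0,"gripper":-1},{"x":0,"y":0,"z":1,"yaw":0,"gripper":-1},{"x":0,"y":0,"z":1,"yaw":0,"gripper":-1},{"x":0,"y":0,"z":1,"yaw":0,"gripper":-1},{"x":0,"y":0,"z":0.5,"yaw":0,"gripper":-1},{"x":0,"y":0,"z":0,"yaw":0,"gripper":-1},{"x":0,"y":0,"z":0,"yaw":0,"gripper":-1}]'
python3 - <<'E'
from h import *
d=grab('scene');s=telemetry.state();R=Ro.from_euler('xyz',s['ee_rot'],degrees=True).as_matrix();print(s['ee_pos'],s['force'],s['time_s'])
P=s['ee_pos']+R@[0,0,8]
for a in (-8,-4,0,4,8):
    v=R@[np.sin(np.radians(a)),0,np.cos(np.radians(a))]
    print(a,((proj(d,[P+v*k for k in(40,120,165)])-[330,80])*4).round(0).tolist())
cv2.imwrite('pics/s4.png',cv2.resize(d['pixels'][80:215,330:450],None,fx=4,fy=4,interpolation=2)[:,:,::-1])
E
```

```text
time_s: 11.62
ee_pos: [458.3, 223.6, 339.9]
ee_rot: [-180.0, 0.0, 80.8]
force: [0.7, 0.3, -3.3]
gripper_width: 47.7
time_s: 12.12
ee_pos: [458.3, 223.7, 339.9]
ee_rot: [-180.0, 0.0, 80.8]
force: [-0.5, 1.3, -4.1]
gripper_width: 45.3
time_s: 12.78
ee_pos: [458.3, 223.6, 289.6]
ee_rot: [-180.0, 0.0, 80.8]
force: [-0.5, -0.2, -2.8]
gripper_width: 45.4
[458.60660513 223.70814471 290.15544062] [ 0.11997818 -0.52146144 -2.24586766] 12.8333
-8 [[269.0, 228.0], [217.0, 305.0], [191.0, 344.0]]
-4 [[273.0, 230.0], [228.0, 311.0], [205.0, 352.0]]
0 [[277.0, 231.0], [239.0, 316.0], [220.0, 359.0]]
4 [[281.0, 233.0], [251.0, 321.0], [235.0, 365.0]]
8 [[285.0, 234.0], [263.0, 325.0], [251.0, 371.0]]
```

View pics/s4.png

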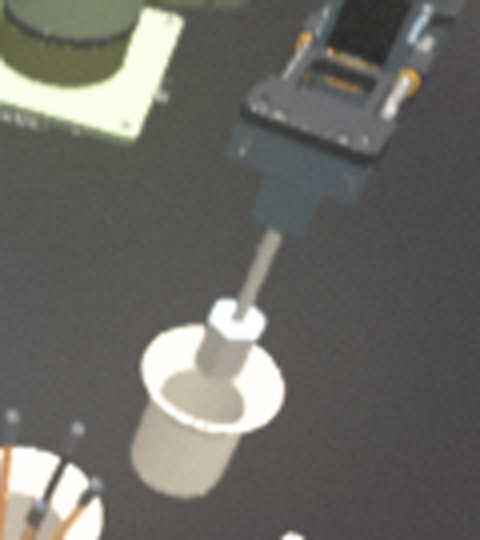

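The head top is at crop (237,320), against (239,316) for plumb, so it hangs straight over the mouth. Lowering now.

```bash
python3 -m inch '[{"x":0,"y":0,"z":0.5,"yaw":0,"gripper":-1},{"x":0,"y":0,"z":1,"yaw":0,"gripper":-1},{"x":0,"y":0,"z":1,"yaw":0,"gripper":-1},{"x":0,"y":0,"z":1,"yaw":0,"gripper":-1},{"x":0,"y":0,"z":1,"yaw":0,"gripper":-1},{"x":0,"y":0,"z":0.5,"yaw":0,"gripper":-1},{"x":0,"y":0,"z":0,"yaw":0,"gripper":-1}]'; python3 -m inch '[{"x":0,"y":0,"z":0.5,"yaw":0,"gripper":-1},{"x":0,"y":0,"z":1,"yaw":0,"gripper":-1},{"x":0,"y":0,"z":1,"yaw":0,"gripper":-1},{"x":0,"y":0,"z":1,"yaw":0,"gripper":-1},{"x":0,"y":0,"z":1,"yaw":0,"gripper":-1},{"x":0,"y":0,"z":0.5,"yaw":0,"gripper":-1},{"x":0,"y":0,"z":0.3,"yaw":0,"gripper":-1},{"x":0,"y":0,"z":0.3,"yaw":0,"gripper":-1},{"x":0,"y":0,"z":0,"yaw":0,"gripper":-1},{"x":0,"y":0,"z":0,"yaw":0,"gripper":-1}]'
```

```text
time_s: 13.42
ee_pos: [457.5, 223.2, 238.0]
ee_rot: [-179.8, 0.1, 80.8]
force: [0.0, 1.6, -2.7]
gripper_width: 45.5
time_s: 14.25
ee_pos: [458.6, 223.7, 184.1]
ee_rot: [180.0, -0.0, 80.8]
force: [0.0, 0.0, -2.5]
gripper_width: 45.4
```

```bash
python3 -m inch '[{"x":0,"y":0,"z":0.2,"yaw":0,"gripper":-1},{"x":0,"y":0,"z":0.2,"yaw":0,"gripper":-1},{"x":0,"y":0,"z":0,"yaw":0,"gripper":-1},{"x":0,"y":0,"z":0,"yaw":0,"gripper":-1}]'; python3 -m inch '[{"x":0,"y":0,"z":0.1,"yaw":0,"gripper":-1},{"x":0,"y":0,"z":0,"yaw":0,"gripper":-1},{"x":0,"y":0,"z":0,"yaw":0,"gripper":-1}]';  python3 -m inch '[{"x":0,"y":0,"z":0.1,"yaw":0,"gripper":-1},{"x":0,"y":0,"z":0,"yaw":0,"gripper":-1},{"x":0,"y":0,"z":0,"yaw":0,"gripper":-1}]'
```

```text
time_s: 14.58
ee_pos: [458.4, 223.6, 180.0]
ee_rot: [180.0, 0.0, 80.8]
force: [0.0, -0.3, -3.5]
gripper_width: 45.3
time_s: 14.83
ee_pos: [458.7, 223.9, 179.7]
ee_rot: [179.9, -0.1, 80.8]
force: [-1.0, 0.8, 2.8]
gripper_width: 45.1
time_s: 15.08
ee_pos: [459.0, 224.3, 179.6]
ee_rot: [179.9, -0.1, 80.8]
force: [-1.3, 1.0, 8.9]
gripper_width: 45.2
```

It has contacted the floor: the force went from −3.5 to +8.9 N at the expected height. I'll ease, open gently and retreat upward.

```bash
python3 -m inch '[{"x":0,"y":0,"z":0,"yaw":0,"gripper":-1},{"x":0,"y":0,"z":0,"yaw":0,"gripper":-1},{"x":0,"y":0,"z":0,"yaw":0,"gripper":-1},{"x":0,"y":0,"z":0,"yaw":0,"gripper":-1},{"x":0,"y":0,"z":0,"yaw":0,"gripper":0.12},{"x":0,"y":0,"z":0,"yaw":0,"gripper":0.12},{"x":0,"y":0,"z":0,"yaw":0,"gripper":0.12},{"x":0,"y":0,"z":0,"yaw":0,"gripper":0.12},{"x":0,"y":0,"z":0,"yaw":0,"gripper":0.5},{"x":0,"y":0,"z":0,"yaw":0,"gripper":1},{"x":0,"y":0,"z":0,"yaw":0,"gripper":1},{"x":0,"y":0,"z":0,"yaw":0,"gripper":1}]' 6
python3 - <<'E'
from h import *
d=grab('scene');s=telemetry.state();print(s['ee_pos'],s['force'],s['gripper_width'],s['time_s'])
cv2.imwrite('pics/s5.png',cv2.resize(d['pixels'][80:215,330:450],None,fx=4,fy=4,interpolation=2)[:,:,::-1])
E
```

```text
time_s: 16.08
ee_pos: [458.4, 223.6, 177.8]
ee_rot: [180.0, 0.0, 80.8]
force: [-0.1, -0.4, 0.3]
gripper_width: 74.8
[458.36145137 223.5698903  177.86396738] [ 0.27597468 -0.07204957  0.51759964] 78.48141872970335 16.1333
```

View pics/s5.png

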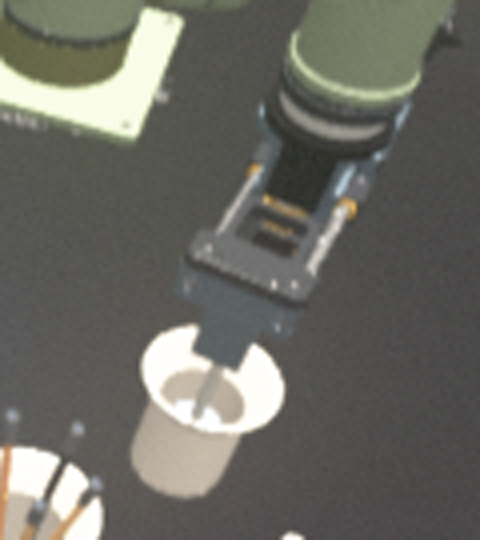

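The head stands inside the pot (crop (195,410)) and the shank is upright. Now a straight retreat upward.

```bash
python3 -m inch '[{"x":0,"y":0,"z":0,"yaw":0,"gripper":1},{"x":0,"y":0,"z":0,"yaw":0,"gripper":1},{"x":0,"y":0,"z":-0.5,"yaw":0,"gripper":1},{"x":0,"y":0,"z":-1,"yaw":0,"gripper":1},{"x":0,"y":0,"z":-2,"yaw":0,"gripper":1},{"x":0,"y":0,"z":-3,"yaw":0,"gripper":1},{"x":0,"y":0,"z":-3,"yaw":0,"gripper":1},{"x":0,"y":0,"z":-3,"yaw":0,"gripper":1},{"x":0,"y":0,"z":-2,"yaw":0,"gripper":1},{"x":0,"y":0,"z":-1,"yaw":0,"gripper":1},{"x":0,"y":0,"z":0,"yaw":0,"gripper":1},{"x":0,"y":0,"z":0,"yaw":0,"gripper":1}]'
python3 - <<'E'
from h import *
d=grab('scene');s=telemetry.state();print(s['ee_pos'],s['force'],s['gripper_width'],s['time_s'])
print('upright pin',((proj(d,[[458.4,223.6,170],[458.4,223.6,50]])-[200,80])*3).round())
cv2.imwrite('pics/s6.png',cv2.resize(d['pixels'][80:215,200:450],None,fx=3,fy=3,interpolation=2)[:,:,::-1])
E
```

```text
time_s: 17.13
ee_pos: [458.1, 223.5, 332.7]
ee_rot: [-180.0, 0.0, 80.8]
force: [1.2, 0.8, -0.3]
gripper_width: 91.4
[457.75253943 223.32493391 331.72722857] [-0.37964959  0.49942691 -0.8382837 ] 91.31625007203894 17.1833
upright pin [[572. 231.]
 [535. 313.]]
```

View pics/s6.png

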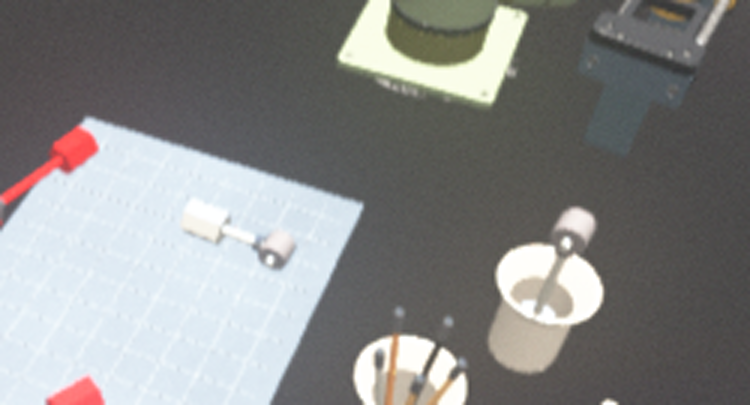

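The driver stands upright in the empty pot, with its barrel at crop (573,230) against (572,231) predicted for upright. The gripper is clear and the short driver hasn't moved.

```bash
python3 -c "
from workcell import env
print(env.job_done())"
```

```text
the job is handed in; nothing more can be done
None
```

The longer driver is standing head-down in the empty tool pot, and I've handed the job in at about 17 s of the 56 s allowed.

- **Pick and swing:** I gripped the driver by the ends of its cross pin at 60 N and lifted it; it sagged partly. At 10 N it swung down to plumb, and I gripped it firmly again.
- **Correction over the pot:** after the move to the pot it hung about 4° off plumb. I eased to 8 N once more and regripped at 60 N before lowering.
- **Lowering:** it touched the pot floor at the expected height with about 9 N of force. I then opened the fingers and backed straight up.
- **Last checks:** the final picture shows the barrel within about a pixel of where an upright driver should be. The gripper is open and about 150 mm above its release height. The short driver has not visibly moved.
- **Failed calls:** my first three move calls were refused because each row needs all five keys. The arm did not move, and nothing else failed or disagreed.

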